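Weigh the cacao canister on the kitchen beam scale

TASK

Weigh the pink cacao canister: set it gently upright in the middle of the beam scale's round pan and let go, then nudge the brass counterpoise along the beam, easing off to see where the beam settles, until it floats level on its own with nothing touching it. Use a light fingertip push on the counterpoise, never a squeeze or a shove (the pivots are delicate), and leave the bowl, the pie tin and the clear box where they are.

Things in the scene. Friction and masses are not known exactly. Their poses are not given: they have to be found in the camera images.
- scale: Green beam scale, fixed to the counter: base plate 85 x 360 x 18 mm and two uprights carrying the beam's pivot 115 mm above the counter. Origin on the counter right under the pivot; z up; its y axis runs along the beam, the pan at +y, the counterpoise arm at -y.
- index (a point): Fixed red index on a post at the -y end of the scale, 222 mm from the pivot and 115 mm above the counter. The red pointer at the end of the beam stands at the same height as this index when the beam is level.
- beam (a joint): Beam tilt, rad: 0 level, positive with the pan up and the counterpoise arm down; stops at -0.14 and +0.14. Left alone it settles within about a second. Between the stops 1 mm of counterpoise travel outward adds about 0.01 rad; farther off balance it lies on a stop. Pushing the counterpoise also holds the beam by friction, so read it untouched.
- pivot (a point): The beam's pivot, on its axis (aluminium bar 10 mm wide, 16 mm tall). With the pan empty the beam always lies on its stop, pan up. Each 100 g of load needs the counterpoise about 24 mm farther out; 0.34 kg balances near joint value 0.06, 0.56 kg near 0.112. The canister's weight is not known beforehand.
- pan_top (a point): Centre of the upper face of the round steel pan, 116 mm across, no rim; 120 mm from the pivot towards scale +y, 137 mm above the counter with the beam level, 17 mm higher or lower at the stops. A linkage keeps it horizontal: where on it the load stands does not change the balance. Empty, it sinks to its lower stop under less than 3 N; it rides on rubber cushions that give about 1 mm per 1.5 N.
- poise (a joint): Travel of the brass counterpoise along the beam, m: 0 (inner stop, 50 mm from the pivot) to 0.13 (outer stop, 180 mm from the pivot), growing away from the pan, towards scale -y. 0.5 kg; slides with about 2 N of friction and stays where it is left. It starts too close to the pivot for the loaded pan.
- poise_knob (a point): On the axis of the counterpoise's upright round brass knob (18 mm diameter), 20 mm below the knob's top, 44 mm above the beam's axis and 32 mm above the top of the counterpoise's block, which is 34 mm long along the beam and 36 mm wide and reaches 28 mm below the beam's axis. It tilts with the beam.
- canister: Closed bright pink canister with a cream band and steel lid, 54 mm diameter (lid 56 mm), 85 mm tall, 0.34 to 0.56 kg. Origin at the centre of its underside, z up.
- bowl: Red ceramic bowl, 120 mm across, 50 mm high; origin under its centre. Bystander.
- pie_tin: Aluminium pie tin, 136 mm across, 28 mm high; origin under its centre. Bystander.
- clear_box: Clear plastic lidded box, 104 x 89 x 56 mm; origin under its centre. Bystander.
Things that resemble listed ones, but are neither listed nor needed, are in the scene too. There is more than one size of the canister; the one meant has the size given above.

How it is judged:
By the outcome, as a careful person would: the job done as asked, in the order asked, and still so for the second after the job is handed in, with the robot touching nothing.
It also fails if it takes over 72 s, if anything falls off the work surface, if the arm or the gripper's body presses on something with over 40 N, if the wrist force passes 120 N, or if a joint passes its speed limit or range.

ROBOT

A 7-joint arm with a two-finger parallel gripper is mounted at the origin on the work surface. World frame = base frame: x ahead of the robot, y to its left, z up, the work surface at z = 0. Lengths are in m, angles in rad, forces in N, time in s.
With the tool pointing down it reaches from about 0.425 to 0.925 m from the base axis. Payload 6.8 kg.
Tool frame: the origin (TCP) lies at the very end of the fingers, on their centre line; the grasp point (between the pads) lies 19 mm behind it; z points along the fingers, y is the line along which they close (so a half turn about z gives the same grasp; the last joint's range is limited). The gripper opens to 85 mm and grips with 20 to 120 N. Pads are 22 mm wide; open, the fingers measure 114 mm over their backs; the gripper's body (76 mm by 85 mm) begins 54 mm behind the grasp point. The pads swing forward as they close: fully open they stand 13 mm farther back than shut.
Start: joints at [-1.438, 0.477, 0.022, 1.555, -0.011, 1.109, -0.083], TCP at [0.161, 0.656, 0.231] pointing down, gripper open.
Joint ranges: [-2.96, 2.96], [-0.34, 2.1], [-1.41, 1.46], [0.24, 2.44], [-1.37, 4.51], [0.17, 1.92], [-2.96, 2.96]. Speed limits (rad/s): [2.39, 2.39, 3.14, 3.14, 3.14, 3.14, 3.14].

INTERFACE

Orientations are given as a 3x3 rotation matrix whose columns are the frame's x, y, z axes.
In Python, from workcell import arm gives the robot as it stands.
- The arm moves only by the shell command python3 -m inch 'ROWS' [FORCE]. ROWS is JSON, a list that holds one entry, the list of rows, each a list of 7 numbers: the turn, a rotation vector about the tool's x, y, z in rad, then the shift along the tool's x, y, z in m, then the finger opening in m, from 0 to 0.0854. A call has 1 to 5 rows; each row is the pose to reach, as a shift and turn from the pose commanded when the call began, along the tool's axes at that moment; what a row does not reach only later rows make up. A row lasts 1/10 s, in which the tool goes at most 50 mm and 8.59 degrees, less where a joint would pass 70% of its speed; a pose out of reach is approached as far as the arm can. A call with a gripper value outside its range is refused whole. The fingers move at their own pace and stop on an object; FORCE is the grip in N (left out, the last holds). Time passes only in rows, so rows that repeat a pose let the fingers close. It gives the time, the measured TCP pose, the force, the opening and the grip force at its end, in the units of the state.
- arm.read_state(): the state, without advancing time (a new reading comes with each control period).
- arm.grab_frame(name): name is "side" or "top"; returns the picture (400x640x3 uint8, red, green, blue); there is no depth.
- arm.camera_params(name): a dict with "vertical_fov" (degrees; the focal length in pixels is half the picture's height over the tangent of half this angle, whatever the lens; pixels are square), "cx", "cy" (the principal point, pixels), "R" (3x3) and "t" (3): a world point X has camera coordinates R X + t. Camera axes: x right, y down, z forward; pixel columns grow to the right and rows downward; lengths in m; the calibration is good to about 2 mm. A picture is of the moment at which its call begins. camera_params takes no time and is no camera call.
- arm.job_done(): hands the job in; it is judged then, once.
The state is a dict: "time": time; "joints": joint angles; "qvel": joint speeds; "joint_efforts": joint torques, N m; "eef_pos": TCP position; "eef_rot": TCP orientation; "ft_force": force on the tool from outside, world axes, zero at the start; "moment": the same for the moment, N m; "width": finger opening in m; "finger_force": force on a finger pad.
Only numpy, scipy, OpenCV 4.12 (cv2) and the standard library are available. Lean on these libraries where they do the work, as an engineer would, in place of code of your own. Each camera call takes 0.05 s, during which the arm holds its last target. There are 200 camera calls.

## Working session

There is one attempt and no reset: what is moved stays moved. The work goes in short steps, Python scripts to look and compute and a shell command to move; the robot and the scene stay as the last step left them, time stands still between calls to the robot, and variables do not carry over. Pictures are saved under pics/ and viewed, at most 10 in all, crops included, and the job is handed in when it is done.

```bash
ls; mkdir -p pics; python3 - <<'E'
from workcell import arm
import cv2,numpy as np
s=arm.read_state()
print(s)
for n in("side","top"):
    im=arm.grab_frame(n);cv2.imwrite(f"pics/{n}0.png",im[:,:,::-1]);print(n,arm.camera_params(n))
E
```

```text
pics
{'time': 0.0, 'joints': array([-1.43808409,  0.47779108,  0.02231948,  1.55644842, -0.01148542,
        1.10927141, -0.08307514]), 'qvel': array([-0.00032899,  0.00187348,  0.00091644, -0.00305074,  0.00156244,
       -0.00145889, -0.00053859]), 'joint_efforts': array([ 3.91505546e-04, -5.96460915e+01,  1.60828907e+00, -2.81184393e+01,
        1.24962162e-02,  9.56849341e-03, -1.29400439e-05]), 'eef_pos': array([0.16084854, 0.65495629, 0.23033264]), 'eef_rot': array([[-9.71161533e-01,  2.38422295e-01, -2.93233894e-04],
       [ 2.38422436e-01,  9.71159937e-01, -1.76609957e-03],
       [-1.36300503e-04, -1.78508151e-03, -9.99998397e-01]]), 'ft_force': array([ 0.01214357, -0.6840207 , -0.22782994]), 'moment': array([-0.05260178,  0.0147884 ,  0.01520669]), 'finger_force': 0.0, 'width': 0.08573450003070196}
side {'vertical_fov': 50.41378126554149, 'cx': 324.8649709125276, 'cy': 205.97631955541215, 'R': array([[ 0.92235461, -0.38608931, -0.01403642],
       [-0.21134446, -0.47381519, -0.85488753],
       [ 0.32341227,  0.79147597, -0.51862346]]), 't': array([-0.4073548 ,  0.18814754,  0.89606774])}
top {'vertical_fov': 50.541944285244355, 'cx': 321.55807577819337, 'cy': 207.1735134913936, 'R': array([[-0.01064717, -0.99986864,  0.01222029],
       [-0.99600985,  0.00952158, -0.088734  ],
       [ 0.08860599, -0.01311629, -0.99598039]]), 't': array([-0.05895378,  0.461385  ,  1.09128163])}
```

View pics/side0.png

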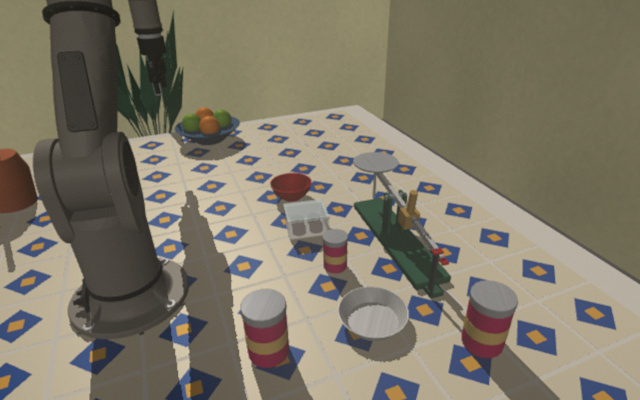

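View pics/top0.png

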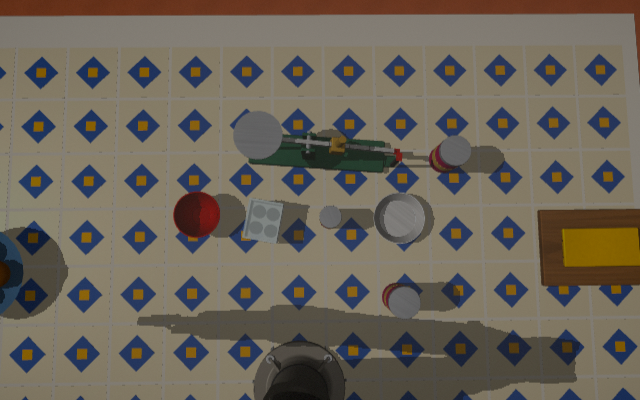

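The side view shows the small pink canister at (335,252), with its lid at (335,238). The pan is at (376,161), the brass knob at (412,200) and the red index at (437,258). In the top view the canister lid is at (330,216), between the clear box (264,220) and the pie tin (400,217). The pan is at (258,135), the knob near (338,144) and the index at (397,155). The two larger canisters are decoys.

```bash
cat > h.py <<'E'
from workcell import arm
import cv2,numpy as np
P={n:arm.camera_params(n) for n in("side","top")}
def ray(n,u,v):
    p=P[n];f=200/np.tan(np.radians(p["vertical_fov"]/2));R=np.array(p["R"])
    d=R.T@np.array([(u-p["cx"])/f,(v-p["cy"])/f,1]);return -R.T@np.array(p["t"]),d/np.linalg.norm(d)
def plane(n,u,v,z):
    c,d=ray(n,u,v);return c+d*(z-c[2])/d[2]
def tri(a,b):
    (c1,d1),(c2,d2)=ray("side",*a),ray("top",*b)
    s=np.linalg.lstsq(np.c_[d1,-d2],c2-c1,rcond=None)[0];p,q=c1+s[0]*d1,c2+s[1]*d2
    return (p+q)/2,np.linalg.norm(p-q)
def proj(n,X):
    p=P[n];f=200/np.tan(np.radians(p["vertical_fov"]/2));x=np.array(p["R"])@X+p["t"];return x[:2]/x[2]*f+[p["cx"],p["cy"]]
def blob(im,box,lo,hi):
    """largest HSV-mask blob in box (u0,v0,u1,v1): centroid, area, bbox"""
    u0,v0,u1,v1=box;h=cv2.cvtColor(np.ascontiguousarray(im[v0:v1,u0:u1]),cv2.COLOR_RGB2HSV)
    n,l,s,c=cv2.connectedComponentsWithStats(cv2.inRange(h,lo,hi))
    if n<2:return None
    k=1+s[1:,4].argmax();return c[k]+[u0,v0],s[k,4],s[k,:4]+[u0,v0,0,0]
E
python3 - <<'E'
from h import *
t=cv2.imread("pics/top0.png")[:,:,::-1];s=cv2.imread("pics/side0.png")[:,:,::-1]
for nm,im,box,lo,hi in [("lid t",t,(312,200,348,232),(0,0,110),(179,45,255)),("pan t",t,(228,105,290,165),(0,0,100),(179,40,255)),
 ("brass t",t,(320,130,355,160),(12,90,80),(28,255,255)),("red t",t,(385,140,412,168),(0,150,80),(6,255,255)),("green t",t,(240,125,400,180),(50,60,20),(95,255,255)),
 ("pan s",s,(345,145,405,180),(0,0,100),(179,40,255)),("brass s",s,(395,180,430,230),(12,90,60),(28,255,255)),("red s",s,(425,240,460,275),(0,150,80),(6,255,255)),("lid s",s,(318,225,352,252),(0,0,90),(179,45,255)),("green s",s,(345,190,455,300),(50,60,20),(95,255,255))]:
    print(nm,blob(im,box,lo,hi))
for n,im,b in (("t",t,(230,100,420,180)),("s",s,(345,145,465,300))):
    c=im[b[1]:b[3],b[0]:b[2],::-1];k=4 if n=="t" else 3
    cv2.imwrite(f"pics/c{n}.png",cv2.resize(c,None,fx=k,fy=k,interpolation=cv2.INTER_CUBIC))
E
```

```text
lid t (array([320.53164557, 205.50632911]), np.int32(79), array([312, 200,  21,  11]))
pan t (array([251.72063492, 149.29206349]), np.int32(315), array([228, 141,  51,  16]))
brass t (array([336.97237569, 143.35359116]), np.int32(181), array([329, 135,  17,  18]))
red t (array([398.07462687, 154.86567164]), np.int32(67), array([394, 149,   8,  12]))
green t (array([325.79921066, 158.76073014]), np.int32(2027), array([249, 143, 146,  29]))
pan s (array([375.48612653, 161.82685905]), np.int32(901), array([345, 145,  60,  35]))
brass s (array([408.4805492 , 211.20823799]), np.int32(437), array([398, 190,  22,  40]))
red s (array([436.96666667, 251.26666667]), np.int32(30), array([432, 249,  11,   6]))
lid s (array([332.77586207, 234.95019157]), np.int32(522), array([318, 225,  34,  22]))
green s (array([372.20786517, 212.60486891]), np.int32(534), array([356, 198,  27,  37]))
```

View pics/ct.png

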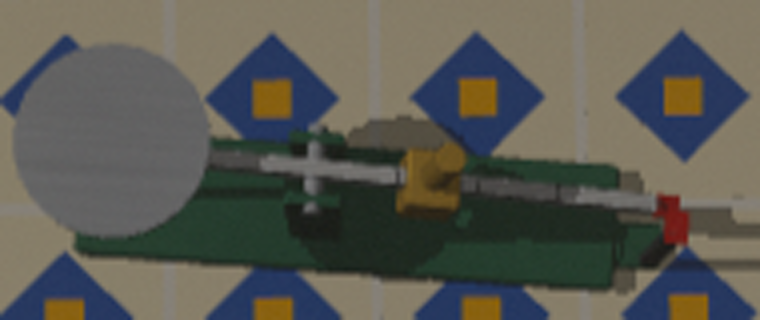

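View pics/cs.png

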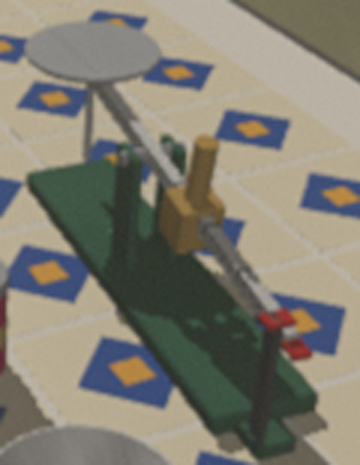

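The top crop shows the pan centre at pixel (257.8,135), the pivot axle at (308.3,142.5), the knob top at (342.8,139.2), and the index/pointer near (397–399,151–157). In the side crop the pan is at (376,161.7), the knob top at (413.5,192), the index at (437.3,251.3), and the pointer lower, at (444.7,261.7). So the pan is up, as expected.

```bash
python3 - <<'E'
from h import *
t=cv2.imread("pics/top0.png");s=cv2.imread("pics/side0.png")
print("pan",tri((376,161.7),(257.8,135)),plane("top",257.8,135,.154),plane("side",376,161.7,.154))
print("knobtop",tri((413.5,192),(342.8,139.2)))
print("index",tri((437.3,251.3),(399,156.5)),tri((437.3,251.3),(397,151)),"ptr",tri((444.7,261.7),(397,151)))
print("pivot",plane("top",308.3,142.5,.115))
# base plate corners seen in top crop at z=.018
for u,v in((75,250),(615,290),(618,167)):print("base",plane("top",230+u/4,100+v/4,.018))
g=cv2.medianBlur(cv2.cvtColor(t,cv2.COLOR_BGR2GRAY),3)
c=cv2.HoughCircles(g[195:240,305:355],cv2.HOUGH_GRADIENT,1,20,param1=80,param2=8,minRadius=8,maxRadius=15);print(c)
print("lid top@330,216.5",plane("top",330,216.5,.085),tri((335,238),(330,216.5)))
print("tin",plane("top",400,218,.028),"box",plane("top",264,221,.056),"bowl",plane("top",197,214.5,.05))
for n,im,b in (("t",t,(230,180,440,250)),):
    cv2.imwrite("pics/cc.png",np.vstack([cv2.resize(im[180:250,240:430],None,fx=4,fy=4,interpolation=2),cv2.resize(s[215:290,300:490],None,fx=4,fy=4,interpolation=2)]))
E
```

```text
pan (array([0.62109605, 0.08577146, 0.15133324]), np.float64(0.0009303539328403403)) [0.61995396 0.08558497 0.154     ] [0.61877612 0.0808185  0.154     ]
knobtop (array([ 0.60458679, -0.11229431,  0.16814935]), np.float64(0.0005988400612384465))
index (array([ 0.57414368, -0.25199295,  0.11521488]), np.float64(0.0004294579649061768)) (array([ 0.58486023, -0.24628519,  0.10898024]), np.float64(0.009905560016787988)) ptr (array([ 0.59486941, -0.25366433,  0.08413116]), np.float64(5.142125752640207e-05))
pivot [ 0.61074418 -0.03178231  0.115     ]
base [0.58176935 0.12812066 0.018     ]
base [ 0.55189713 -0.22982666  0.018     ]
base [ 0.63501053 -0.23380602  0.018     ]
[[[24.5 20.5 10.6]]]
lid top@330,216.5 [ 0.43174538 -0.08336516  0.085     ] (array([ 0.43207578, -0.08354647,  0.0776507 ]), np.float64(0.00033976196660335763))
tin [ 0.4298277  -0.26781652  0.028     ] box [0.42391132 0.08286683 0.056     ] bowl [0.44249861 0.25372999 0.05      ]
```

View pics/cc.png

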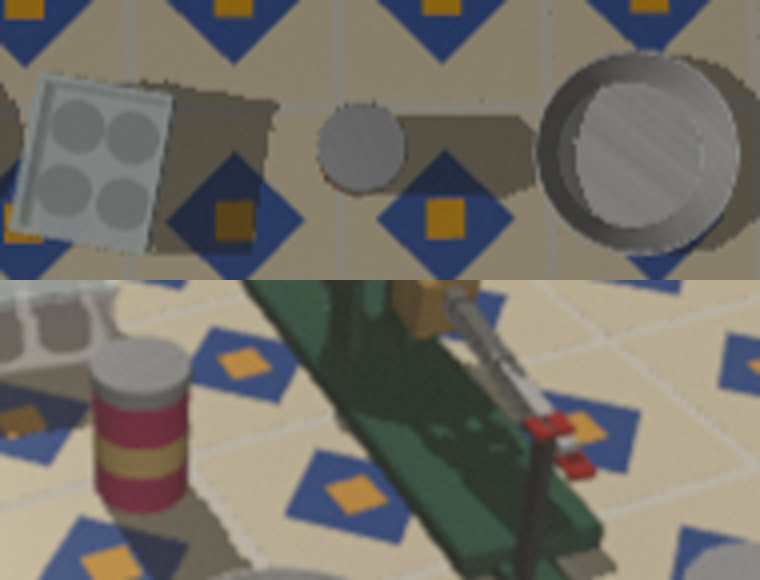

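The lid triangulates to a height of about 0.08 at (0.431,-0.084), which fits the 85 mm canister. The pan centre (0.620,0.086), pivot (0.611,-0.032) and plate corners match the stated sizes. The scale's y axis is about (0.078,0.997). I'm starting to move, turning the tool's y axis onto the scale's on the way.

```bash
cat >> h.py <<'E'
def to(x,y,z,ang=None):
    """tool-frame shift (and z turn to put tool y at world angle ang, rad) from the measured pose"""
    s=arm.read_state();R=np.array(s["eef_rot"]);a=np.arctan2(R[1,1],R[0,1])
    print("t",round(s["time"],2),"at",s["eef_pos"].round(4),"F",s["ft_force"].round(2),"w",round(s["width"],4),"yang",round(a,4),"z",R[:,2].round(4),
     "SHIFT",(R.T@(np.array([x,y,z])-s["eef_pos"])).round(4),"turn",None if ang is None else round(a-ang,4))
E
python3 -m inch '[[[0,0,-0.03,-0.04,-0.02,0,0.085],[0,0,-0.06,-0.08,-0.04,0,0.085],[0,0,-0.1,-0.125,-0.065,0,0.085],[0,0,-0.13,-0.17,-0.085,0,0.085],[0,0,-0.163,-0.213,-0.108,0,0.085]]]'
python3 -c "from h import *;to(.45,.40,.23,1.4927);to(.431,-.084,.23,1.4927)"
```

```text
time: 0.6
eef_pos: [0.3434, 0.4983, 0.231]
eef_rot: [[-0.997, 0.076, -0.0], [0.076, 0.997, -0.0], [0.0, -0.0, -1.0]]
ft_force: [0.8, 0.6, -0.0]
width: 0.0851
finger_force: 0.0
t 0.6 at [0.3434 0.4983 0.231 ] F [ 0.8   0.63 -0.05] w 0.0851 yang 1.4943 z [-0.e+00 -4.e-04 -1.e+00] SHIFT [-0.1138 -0.0898  0.001 ] turn 0.0016
t 0.6 at [0.3434 0.4983 0.231 ] F [ 0.8   0.63 -0.05] w 0.0851 yang 1.4943 z [-0.e+00 -4.e-04 -1.e+00] SHIFT [-0.1318 -0.5739  0.0012] turn 0.0016
```

```bash
python3 -m inch '[[[0,0,0,-0.03,-0.04,0,0.085],[0,0,0,-0.06,-0.08,0,0.085],[0,0,0,-0.09,-0.12,0,0.085],[0,0,0,-0.11,-0.165,0,0.085],[0,0,0,-0.125,-0.21,0,0.085]]]' >/dev/null
python3 -m inch '[[[0,0,0,-0.005,-0.048,0,0.085],[0,0,0,-0.007,-0.096,0,0.085],[0,0,0,-0.007,-0.144,0,0.085],[0,0,0,-0.007,-0.192,0,0.085],[0,0,0,-0.007,-0.24,0,0.085]]]' 
python3 -c "from h import *;to(.431,-.084,.10,1.4927)"
```

```text
time: 1.6
eef_pos: [0.438, 0.039, 0.2312]
eef_rot: [[-0.997, 0.078, -0.0], [0.078, 0.997, 0.0], [0.0, 0.0, -1.0]]
ft_force: [0.5, 0.3, 0.3]
width: 0.085
finger_force: 0.0
t 1.6 at [0.438  0.039  0.2312] F [0.51 0.26 0.26] w 0.085 yang 1.4931 z [-1.e-04  1.e-04 -1.e+00] SHIFT [-0.0026 -0.1232  0.1312] turn 0.0004
```

```bash
python3 -m inch '[[[0,0,0,0,-0.045,0,0.085],[0,0,0,-0.002,-0.09,0,0.085],[0,0,0,-0.0025,-0.123,0.03,0.085],[0,0,0,-0.0025,-0.123,0.07,0.085],[0,0,0,-0.0025,-0.123,0.1,0.085]]]' >/dev/null
python3 -m inch '[[[0,0,0,0,0,0,0.085]]]' 
python3 - <<'E'
from h import *
to(.431,-.084,.032,1.4927)
s=arm.grab_frame("side");t=arm.grab_frame("top")
cv2.imwrite("pics/g1.png",np.vstack([cv2.resize(s[150:290,240:430,::-1],None,fx=4,fy=4)[:300*2-40],])) 
print(blob(t,(310,195,350,240),(0,0,110),(179,45,255)))
E
```

```text
time: 2.2
eef_pos: [0.4285, -0.082, 0.1283]
eef_rot: [[-0.997, 0.078, -0.008], [0.078, 0.997, -0.001], [0.008, -0.001, -1.0]]
ft_force: [-0.6, 0.2, 0.5]
width: 0.0849
finger_force: 0.0
t 2.2 at [ 0.4285 -0.082   0.1283] F [-0.64  0.2   0.53] w 0.0849 yang 1.4922 z [-7.7e-03 -6.0e-04 -1.0e+00] SHIFT [-0.0034 -0.0017  0.0963] turn -0.0005
None
```

View pics/g1.png

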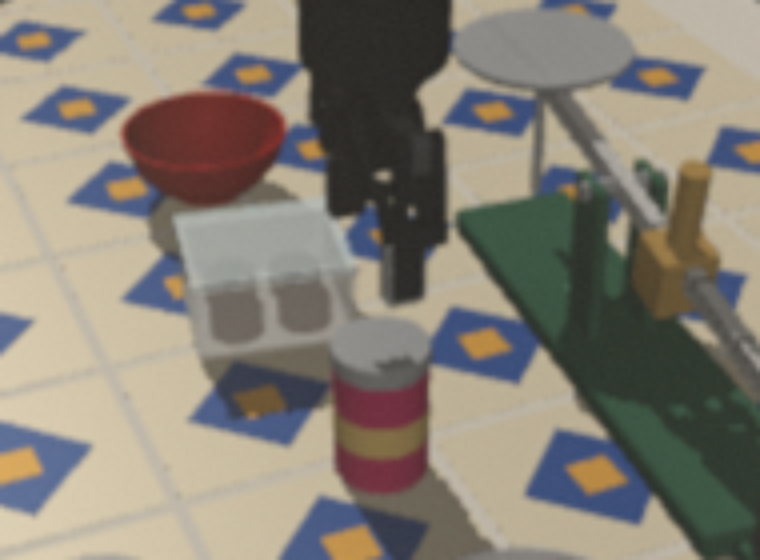

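```bash
python3 - <<'E'
from h import *
for X in((.433,-.134,.14),(.424,-.032,.14),(.431,-.084,.085),(.431,-.084,0)):
    u=proj("side",np.array(X));print(X,(u-[240,150])*4)
to(.431,-.084,.032,1.4927)
E
```

```text
(0.433, -0.134, 0.14) [422.30412387 304.06721358]
(0.424, -0.032, 0.14) [328.76258224 213.02990374]
(0.431, -0.084, 0.085) [378.81783961 341.86483172]
(0.431, -0.084, 0) [379.11992803 463.95161297]
t 2.3 at [ 0.4315 -0.0819  0.1315] F [ 0.8  -0.56 -0.05] w 0.0855 yang 1.493 z [-1.3e-03 -3.0e-04 -1.0e+00] SHIFT [ 0.0002 -0.0021  0.0995] turn 0.0003
```

The fingers straddle the lid: they appear at crop (350,210) and (403,298), and the lid is at (380,343), as projected. Descending and gripping.

```bash
python3 -m inch '[[[0,0,0,0,-0.002,0.025,0.085],[0,0,0,0,-0.002,0.05,0.085],[0,0,0,0,-0.002,0.075,0.085],[0,0,0,0,-0.002,0.098,0.085],[0,0,0,0,-0.002,0.098,0.085]]]' 
python3 -m inch '[[[0,0,0,0,0,0,0.06],[0,0,0,0,0,0,0.05],[0,0,0,0,0,0,0.045],[0,0,0,0,0,0,0.045],[0,0,0,0,0,0,0.045]]]' 35
python3 -m inch '[[[0,0,0,0,0,0,0.045],[0,0,0,0,0,0,0.045]]]'
python3 -c "from h import *;to(.431,-.084,.26,1.4927)"
```

```text
time: 2.8
eef_pos: [0.4315, -0.0833, 0.033]
eef_rot: [[-0.997, 0.077, -0.001], [0.077, 0.997, 0.0], [0.001, 0.0, -1.0]]
ft_force: [-0.3, 0.5, -0.1]
width: 0.0848
finger_force: 0.0
time: 3.3
eef_pos: [0.4331, -0.0834, 0.0351]
eef_rot: [[-0.997, 0.077, 0.004], [0.077, 0.997, 0.001], [-0.003, 0.001, -1.0]]
ft_force: [-0.4, 2.1, 8.3]
width: 0.0542
finger_force: 35.2
time: 3.5
eef_pos: [0.4331, -0.0834, 0.0352]
eef_rot: [[-0.997, 0.077, 0.004], [0.077, 0.997, 0.001], [-0.004, 0.001, -1.0]]
ft_force: [-0.8, 1.9, 7.4]
width: 0.0539
finger_force: 35.2
t 3.5 at [ 0.4331 -0.0834  0.0352] F [-0.77  1.92  7.43] w 0.0539 yang 1.4935 z [ 3.6e-03  8.0e-04 -1.0e+00] SHIFT [ 0.0013 -0.0005 -0.2249] turn 0.0008
```

```bash
python3 -m inch '[[[0,0,0,0,0,-0.03,0.045],[0,0,0,0,0,-0.07,0.045],[0,0,0,0,0,-0.115,0.045],[0,0,0,0,0,-0.16,0.045],[0,0,0,0,0,-0.2,0.045]]]' 
python3 -m inch '[[[0,0,0,0,0,-0.02,0.045],[0,0,0,0,0,-0.02,0.045]]]'
python3 -c "from h import *;to(.621,.086,.235,1.4927)"
```

```text
time: 4.0
eef_pos: [0.4307, -0.0841, 0.236]
eef_rot: [[-0.997, 0.078, 0.001], [0.078, 0.997, 0.0], [-0.001, 0.0, -1.0]]
ft_force: [1.4, 0.8, -6.0]
width: 0.0539
finger_force: 40.1
time: 4.2
eef_pos: [0.4328, -0.084, 0.2565]
eef_rot: [[-0.997, 0.078, 0.007], [0.078, 0.997, 0.001], [-0.007, 0.002, -1.0]]
ft_force: [-0.5, -0.3, -5.7]
width: 0.0541
finger_force: 40.0
t 4.2 at [ 0.4328 -0.084   0.2565] F [-0.46 -0.26 -5.68] w 0.0541 yang 1.4929 z [ 0.0068  0.0015 -1.    ] SHIFT [-0.1742  0.1841  0.023 ] turn 0.0002
```

```bash
python3 -m inch '[[[0,0,0,-0.02,0.02,0,0.045],[0,0,0,-0.05,0.052,0,0.045],[0,0,0,-0.08,0.085,0,0.045],[0,0,0,-0.11,0.117,0,0.045],[0,0,0,-0.135,0.145,0,0.045]]]' >/dev/null
python3 -m inch '[[[0,0,0,-0.02,0.021,0,0.045],[0,0,0,-0.034,0.035,0,0.045],[0,0,0,-0.038,0.039,0,0.045],[0,0,0,-0.038,0.039,0,0.045],[0,0,0,-0.038,0.039,0,0.045]]]'
python3 - <<'E'
from h import *
to(.621,.086,.20,1.4927)
for n in("side","top"):cv2.imwrite(f"pics/{n}2.png",arm.grab_frame(n)[:,:,::-1])
s=cv2.imread("pics/side2.png");t=cv2.imread("pics/top2.png")
cv2.imwrite("pics/p2.png",np.hstack([cv2.resize(s[60:260,310:460],None,fx=2.6,fy=2.6),cv2.resize(t[60:260,220:370],None,fx=2.6,fy=2.6)]))
E
```

```text
time: 5.2
eef_pos: [0.6169, 0.0847, 0.2522]
eef_rot: [[-0.997, 0.079, -0.002], [0.079, 0.997, -0.001], [0.002, -0.001, -1.0]]
ft_force: [-0.3, 0.2, -5.5]
width: 0.0539
finger_force: 39.9
t 5.2 at [0.6169 0.0847 0.2522] F [-0.26  0.24 -5.52] w 0.0539 yang 1.4917 z [-0.0024 -0.0012 -1.    ] SHIFT [-0.0041  0.0017  0.0522] turn -0.001
```

View pics/p2.png

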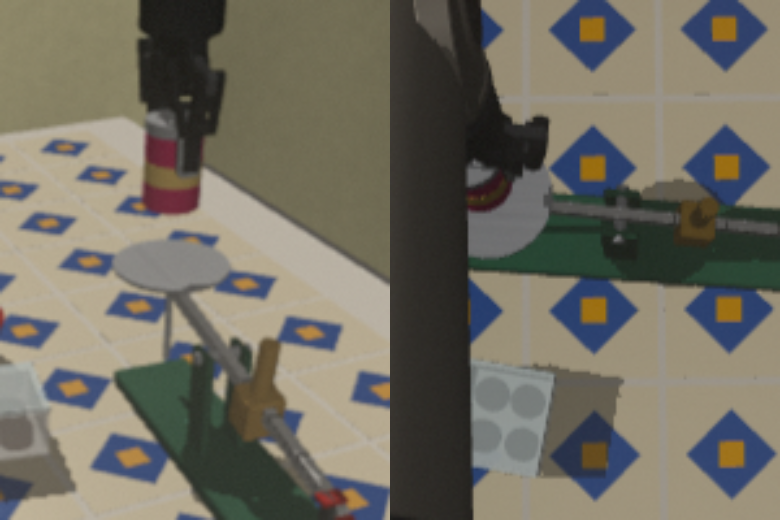

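The canister hangs straight above the pan: in the side crop its base is at (172,203) and the pan centre at (172,266). Lowering it now.

```bash
python3 -m inch '[[[0,0,0,-0.003,0.001,0.015,0.045],[0,0,0,-0.003,0.001,0.03,0.045],[0,0,0,-0.003,0.001,0.045,0.045],[0,0,0,-0.003,0.001,0.052,0.045],[0,0,0,-0.003,0.001,0.055,0.045]]]' | grep -E 'eef_pos|ft'
python3 -m inch '[[[0,0,0,0,0,0.003,0.045],[0,0,0,0,0,0.006,0.045],[0,0,0,0,0,0.009,0.045],[0,0,0,0,0,0.012,0.045],[0,0,0,0,0,0.015,0.045]]]' | grep -E 'eef_pos|ft'
python3 -m inch '[[[0,0,0,0,0,0.004,0.045],[0,0,0,0,0,0.008,0.045],[0,0,0,0,0,0.012,0.045],[0,0,0,0,0,0.016,0.045],[0,0,0,0,0,0.018,0.045]]]' | grep -E 'eef_pos|ft'
```

```text
eef_pos: [0.6204, 0.0868, 0.1965]
ft_force: [-0.4, -0.4, -5.9]
eef_pos: [0.6217, 0.0873, 0.1836]
ft_force: [0.4, 1.4, -4.2]
eef_pos: [0.6213, 0.0869, 0.1648]
ft_force: [0.8, 1.4, -2.9]
```

```bash
python3 -m inch '[[[0,0,0,0,0,0.002,0.045],[0,0,0,0,0,0.004,0.045],[0,0,0,0,0,0.006,0.045],[0,0,0,0,0,0.0075,0.045],[0,0,0,0,0,0.0075,0.045]]]' | grep -E 'eef_pos|ft'
python3 -m inch '[[[0,0,0,0,0,0.001,0.045],[0,0,0,0,0,0.001,0.045]]]' | grep -E 'eef_pos|ft'
python3 -m inch '[[[0,0,0,0,0,0.001,0.045],[0,0,0,0,0,0.001,0.045]]]' | grep -E 'eef_pos|ft'
```

```text
eef_pos: [0.6213, 0.0865, 0.1576]
ft_force: [-0.0, -0.3, -2.8]
eef_pos: [0.6213, 0.0865, 0.1567]
ft_force: [0.2, 0.3, -3.2]
eef_pos: [0.6213, 0.0864, 0.1557]
ft_force: [-0.7, -1.6, -3.3]
```

```bash
python3 -m inch '[[[0,0,0,0,0,0.001,0.045],[0,0,0,0,0,0.001,0.045]]]' | grep -E 'eef_pos|ft'
python3 -m inch '[[[0,0,0,0,0,0.001,0.045],[0,0,0,0,0,0.001,0.045]]]' | grep -E 'eef_pos|ft'
python3 -m inch '[[[0,0,0,0,0,0.001,0.045],[0,0,0,0,0,0.001,0.045]]]' | grep -E 'eef_pos|ft'
```

```text
eef_pos: [0.6212, 0.0867, 0.1546]
ft_force: [0.3, -0.7, -3.4]
eef_pos: [0.6213, 0.0867, 0.1537]
ft_force: [0.6, -1.7, -1.6]
eef_pos: [0.6213, 0.0867, 0.1528]
ft_force: [-0.1, -2.5, -1.3]
```

```bash
python3 -m inch '[[[0,0,0,0,0,0.0008,0.045],[0,0,0,0,0,0.0008,0.045]]]' | grep -E 'eef_pos|ft'
python3 -m inch '[[[0,0,0,0,0,0.0,0.056],[0,0,0,0,0,0.0,0.058],[0,0,0,0,0,0,0.062],[0,0,0,0,0,0,0.07],[0,0,0,0,0,0,0.084]]]'
python3 -m inch '[[[0,0,0,0,0,0,0.085],[0,0,0,0,0,0,0.085],[0,0,0,0,0,0,0.085]]]'
python3 - <<'E'
from h import *
s=arm.grab_frame("side");print(arm.read_state()["ft_force"])
cv2.imwrite("pics/p3.png",cv2.resize(s[80:290,310:480,::-1],None,fx=2.8,fy=2.8))
E
```

```text
eef_pos: [0.6213, 0.0868, 0.1521]
ft_force: [-0.6, -2.0, 1.3]
time: 9.0
eef_pos: [0.6214, 0.0871, 0.1521]
eef_rot: [[-0.997, 0.078, 0.0], [0.078, 0.997, 0.0], [-0.0, 0.0, -1.0]]
ft_force: [0.2, -0.3, 1.0]
width: 0.0821
finger_force: 0.0
time: 9.3
eef_pos: [0.6213, 0.0869, 0.152]
eef_rot: [[-0.997, 0.078, -0.0], [0.078, 0.997, 0.0], [0.0, 0.0, -1.0]]
ft_force: [0.9, 0.8, -0.6]
width: 0.0854
finger_force: 0.0
[0.24819145 0.0782819  0.46493814]
```

View pics/p3.png

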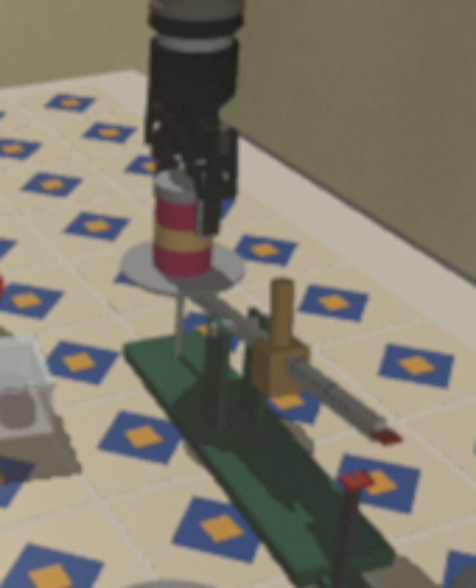

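The canister stands upright near the pan's centre. The pan is down, with the pointer at crop (386,436) above the index at (357,481). Next I retreat upwards and locate the knob again.

```bash
python3 -m inch '[[[0,0,0,0,0,-0.02,0.085],[0,0,0,0,0,-0.05,0.085],[0,0,0,0,0,-0.085,0.085],[0,0,0,0,0,-0.12,0.085],[0,0,0,0,0,-0.15,0.085]]]' >/dev/null
python3 -m inch '[[[0,0,0,0.04,-0.02,0,0.07],[0,0,0,0.08,-0.04,0,0.055],[0,0,0,0.1,-0.06,0,0.045],[0,0,0,0.1,-0.06,0,0.04]]]'|grep eef_pos
python3 - <<'E'
from h import *
for n in("side","top"):cv2.imwrite(f"pics/{n}4.png",arm.grab_frame(n)[:,:,::-1])
s=cv2.imread("pics/side4.png")[:,:,::-1];t=cv2.imread("pics/top4.png")[:,:,::-1]
kt,ks=blob(t,(300,115,380,165),(12,90,60),(28,255,255)),blob(s,(385,160,450,230),(12,90,60),(28,255,255));print(kt,ks)
print("ptr",blob(s,(425,220,470,245),(0,120,50),(8,255,255)),"idx",blob(s,(425,246,460,275),(0,120,50),(8,255,255)))
to(.606,-.098,.25,1.4927)
cv2.imwrite("pics/p4.png",np.hstack([cv2.resize(s[150:270,360:460,::-1],None,fx=4,fy=4,interpolation=2),cv2.resize(t[90:210,290:390,::-1],None,fx=4,fy=4,interpolation=2)]))
E
```

```text
eef_pos: [0.5143, 0.0318, 0.3024]
(array([337.0974359 , 141.68205128]), np.int32(195), array([330, 133,  16,  17])) (array([408.91497976, 204.37854251]), np.int32(494), array([400, 179,  20,  47]))
ptr (array([447.6875, 235.4375]), np.int32(32), array([443, 234,  10,   4])) idx (array([437.11111111, 251.37777778]), np.int32(45), array([432, 249,  11,   6]))
t 10.35 at [0.517  0.0348 0.3025] F [-0.73  0.14  0.26] w 0.0401 yang 1.4924 z [ 0.0012  0.001  -1.    ] SHIFT [-0.099  -0.1255  0.0525] turn -0.0003
```

View pics/p4.png

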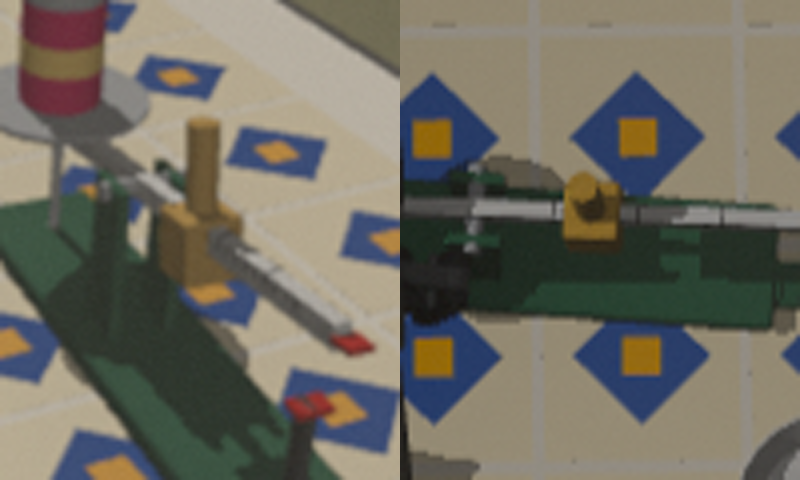

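In the side crop the knob top is at (204,121), full-image pixel (411,180.3). In the top crop it is at (183,184), pixel (335.8,136). The pointer is at (447.7,235.4) and the index at (437.1,251.4).

```bash
cat >> h.py <<'E'
def look(name):
    s=arm.grab_frame("side");cv2.imwrite(f"pics/{name}.png",s[:,:,::-1])
    # red pixels of pointer (right of index); weighted centroid
    h=cv2.cvtColor(s[225:275,425:462],cv2.COLOR_RGB2HSV);m=cv2.inRange(h,(0,110,50),(8,255,255))+cv2.inRange(h,(172,110,50),(179,255,255))
    n,l,st,c=cv2.connectedComponentsWithStats(m)
    print("red",[((c[i]+[425,225]).round(2).tolist(),int(st[i,4]),(st[i,:4]+[425,225,0,0]).tolist()) for i in range(1,n) if st[i,4]>8])
    return s
E
python3 - <<'E'
from h import *
print("knob",tri((411,180.3),(335.8,136)))
pv=np.array([.611,-.032,.115]);y=np.array([.078,.997,0]);
for th in(-.14,-.02,-.01,0,.01,.02,.14):
    print(th,proj("side",pv-.222*np.cos(th)*y-[0,0,.222*np.sin(th)]))
look("l4")
E
```

```text
knob (array([ 0.60709489, -0.09524055,  0.18786003]), np.float64(0.0006210399646564871))
-0.14 [447.74943845 235.66543679]
-0.02 [446.49321254 247.44337908]
-0.01 [446.34921427 248.37057241]
0 [446.19937673 249.28882399]
0.01 [446.04374883 250.1980189 ]
0.02 [445.8823805  251.09804518]
0.14 [443.51764972 261.14654812]
red [([447.62, 235.46], 37, [443, 233, 10, 6]), ([436.98, 251.35], 55, [431, 248, 12, 8])]
```

```bash
python3 -m inch '[[[0,0,0,-0.025,-0.03,0,0.04],[0,0,0,-0.055,-0.065,0.01,0.04],[0,0,0,-0.08,-0.1,0.03,0.04],[0,0,0,-0.099,-0.1255,0.05,0.04],[0,0,0,-0.099,-0.1255,0.05,0.04]]]' >/dev/null
python3 -m inch '[[[0,0,0,0,0,0,0.04],[0,0,0,0,0,0,0.04]]]' >/dev/null
python3 -c "from h import *;to(.6058,-.098,.155,1.4927);cv2.imwrite('pics/p5.png',cv2.resize(arm.grab_frame('side')[120:270,350:470,::-1],None,fx=3,fy=3))"
```

```text
t 11.1 at [ 0.6066 -0.0963  0.2521] F [ 1.04 -0.57 -0.29] w 0.0403 yang 1.4952 z [ 3.e-04  6.e-04 -1.e+00] SHIFT [ 0.0007 -0.0018  0.0971] turn 0.0025
```

View pics/p5.png

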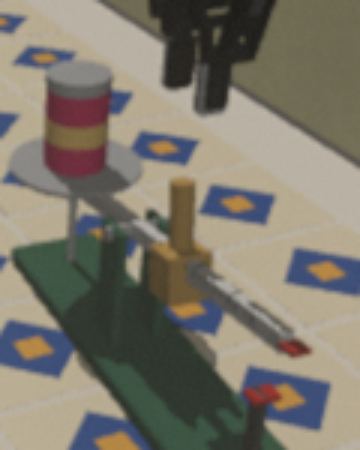

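The fingers hang open above the knob: tips at crop (180,85) and (210,110), knob top at (181,182). Descending so they straddle it.

```bash
python3 -c "from h import *;print((proj('side',np.array([.6066,-.0963,.256]))-[350,120])*3)"
python3 -m inch '[[[0,0,0,0,-0.001,0.02,0.04],[0,0,0,0,-0.001,0.04,0.04],[0,0,0,0,-0.001,0.055,0.04],[0,0,0,0,-0.001,0.06,0.04],[0,0,0,0,-0.001,0.065,0.04]]]' | grep -E 'eef_pos|ft'
python3 -m inch '[[[0,0,0,0,0,0.01,0.04],[0,0,0,0,0,0.02,0.04],[0,0,0,0,0,0.03,0.04],[0,0,0,0,0,0.032,0.04],[0,0,0,0,0,0.032,0.04]]]' | grep -E 'eef_pos|ft'
python3 -c "from h import *;look('l5');to(.6058,-.098,.155)"
```

```text
[192.63197215  94.4552958 ]
eef_pos: [0.6061, -0.0984, 0.1872]
ft_force: [0.1, -0.0, 0.2]
eef_pos: [0.6055, -0.099, 0.1544]
ft_force: [-0.0, -0.4, -0.2]
red [([448.03, 235.77], 30, [444, 234, 9, 5]), ([437.09, 251.37], 54, [432, 248, 11, 8])]
t 12.2 at [ 0.6058 -0.0991  0.1549] F [-0.15 -0.3  -0.44] w 0.0401 yang 1.4928 z [-2.e-04 -1.e-04 -1.e+00] SHIFT [ 0.0001  0.0011 -0.0001] turn None
```

```bash
for i in 1 2 3 4; do python3 -m inch '[[[0,0,0,0,-0.003,0,0.04],[0,0,0,0,-0.006,0,0.04],[0,0,0,0,-0.009,0,0.04],[0,0,0,0,-0.012,0,0.04],[0,0,0,0,-0.015,0,0.04]]]' | grep -E 'eef_pos|ft'; done
python3 -c "from h import *;look('l6');to(.6058,-.098,.155)"
```

```text
eef_pos: [0.605, -0.1137, 0.1553]
ft_force: [-0.1, 3.3, 3.4]
eef_pos: [0.6037, -0.1292, 0.155]
ft_force: [1.7, 2.7, 1.1]
eef_pos: [0.6022, -0.1441, 0.1549]
ft_force: [2.6, 2.1, -0.0]
eef_pos: [0.6011, -0.159, 0.1549]
ft_force: [1.5, 2.2, -0.9]
red [([447.29, 242.65], 34, [443, 240, 10, 6]), ([437.09, 251.37], 54, [432, 248, 11, 8])]
t 14.25 at [ 0.6008 -0.1598  0.155 ] F [ 0.82  1.9  -0.37] w 0.0399 yang 1.4923 z [-3.e-04 -4.e-04 -1.e+00] SHIFT [-0.0001  0.062  -0.0001] turn None
```

```bash
python3 -m inch '[[[0,0,0,0,0.004,0,0.04],[0,0,0,0,0.008,0,0.04],[0,0,0,0,0.01,0,0.04],[0,0,0,0,0.01,0,0.04],[0,0,0,0,0.01,0,0.04]]]' | grep -E 'eef_pos|ft'
python3 -m inch '[[[0,0,0,0,0,0,0.04],[0,0,0,0,0,0,0.04],[0,0,0,0,0,0,0.04],[0,0,0,0,0,0,0.04],[0,0,0,0,0,0,0.04]]]' >/dev/null
python3 - <<'E'
from h import *
s=look('l7');print(blob(s,(385,160,470,260),(12,90,60),(28,255,255)))
cv2.imwrite('pics/p7.png',cv2.resize(s[120:270,350:470,::-1],None,fx=4,fy=4))
E
```

```text
eef_pos: [0.6018, -0.1488, 0.155]
ft_force: [-0.0, -0.4, 0.6]
red [([447.93, 235.79], 29, [444, 234, 9, 5]), ([437.09, 251.37], 54, [432, 248, 11, 8])]
(array([419.14732143, 213.13616071]), np.int32(448), array([406, 186,  27,  45]))
```

View pics/p7.png

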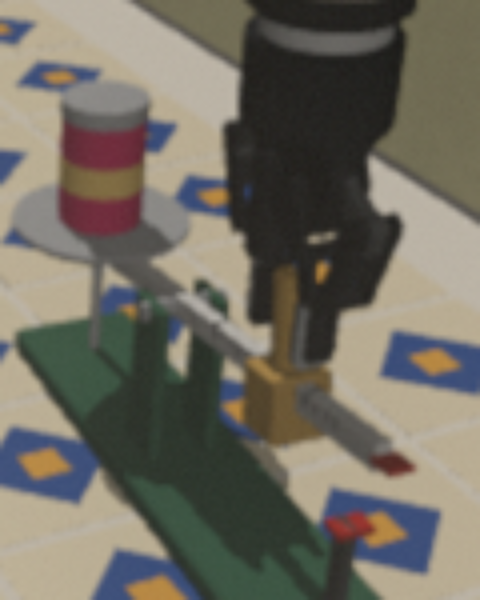

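The canister is still upright, and the knob stands free between the fingers. The pointer, at crop (393,463), is still high on its stop. From here I push in small steps and read the pointer numerically, with no more picture views.

```bash
python3 -m inch '[[[0,0,0,0,-0.004,0,0.04],[0,0,0,0,-0.008,0,0.04],[0,0,0,0,-0.011,0,0.04],[0,0,0,0,-0.0135,0,0.04],[0,0,0,0,-0.016,0,0.04]]]' | grep -E 'eef_pos|ft'
python3 -m inch '[[[0,0,0,0,-0.002,0,0.04],[0,0,0,0,-0.004,0,0.04],[0,0,0,0,0.002,0,0.04],[0,0,0,0,0.006,0,0.04],[0,0,0,0,0.006,0,0.04]]]' | grep -E 'eef_pos|ft'
python3 -m inch '[[[0,0,0,0,0,0,0.04],[0,0,0,0,0,0,0.04],[0,0,0,0,0,0,0.04],[0,0,0,0,0,0,0.04],[0,0,0,0,0,0,0.04]]]' >/dev/null
python3 -c "from h import *;look('l8');to(.6058,-.098,.155)"
```

```text
eef_pos: [0.6007, -0.1645, 0.1549]
ft_force: [0.7, 1.6, -1.2]
eef_pos: [0.6013, -0.158, 0.155]
ft_force: [0.2, 0.5, -0.4]
red [([447.91, 235.81], 32, [443, 234, 10, 5]), ([436.98, 251.35], 55, [431, 248, 12, 8])]
t 16.85 at [ 0.6011 -0.1589  0.155 ] F [-0.31  0.9   0.43] w 0.0399 yang 1.4929 z [-1.e-04 -0.e+00 -1.e+00] SHIFT [ 0.0001  0.061  -0.    ] turn None
```

```bash
python3 -m inch '[[[0,0,0,0,-0.004,0,0.04],[0,0,0,0,-0.008,0,0.04],[0,0,0,0,-0.011,0,0.04],[0,0,0,0,-0.0135,0,0.04],[0,0,0,0,-0.016,0,0.04]]]' | grep -E 'eef_pos|ft'
python3 -m inch '[[[0,0,0,0,-0.002,0,0.04],[0,0,0,0,-0.004,0,0.04],[0,0,0,0,0.002,0,0.04],[0,0,0,0,0.006,0,0.04],[0,0,0,0,0.006,0,0.04]]]' | grep -E 'eef_pos|ft'
python3 -m inch '[[[0,0,0,0,0,0,0.04],[0,0,0,0,0,0,0.04],[0,0,0,0,0,0,0.04],[0,0,0,0,0,0,0.04],[0,0,0,0,0,0,0.04]]]' >/dev/null
python3 -c "from h import *;look('l9');to(.6058,-.098,.155)"
```

```text
eef_pos: [0.5999, -0.1742, 0.1547]
ft_force: [0.0, 3.3, -1.7]
eef_pos: [0.6006, -0.168, 0.1551]
ft_force: [-0.2, 0.0, 0.2]
red [([447.87, 235.74], 31, [443, 234, 10, 5]), ([436.98, 251.35], 55, [431, 248, 12, 8])]
t 18.4 at [ 0.6004 -0.1688  0.155 ] F [ 0.62 -0.26  0.65] w 0.0402 yang 1.4929 z [-0. -0. -1.] SHIFT [ 0.0001  0.0711 -0.    ] turn None
```

```bash
python3 -m inch '[[[0,0,0,0,-0.004,-0.002,0.04],[0,0,0,0,-0.008,-0.003,0.04],[0,0,0,0,-0.011,-0.003,0.04],[0,0,0,0,-0.0135,-0.003,0.04],[0,0,0,0,-0.016,-0.003,0.04]]]' | grep -E 'eef_pos|ft'
python3 -m inch '[[[0,0,0,0,-0.002,0,0.04],[0,0,0,0,-0.004,0,0.04],[0,0,0,0,0.002,0,0.04],[0,0,0,0,0.006,0,0.04],[0,0,0,0,0.006,0,0.04]]]' | grep -E 'eef_pos|ft'
python3 -m inch '[[[0,0,0,0,0,0,0.04],[0,0,0,0,0,0,0.04],[0,0,0,0,0,0,0.04],[0,0,0,0,0,0,0.04],[0,0,0,0,0,0,0.04]]]' >/dev/null
python3 -c "from h import *;look('l10');to(.6058,-.098,.155)"
```

```text
eef_pos: [0.5992, -0.1843, 0.1577]
ft_force: [0.3, 2.8, -1.5]
eef_pos: [0.5998, -0.178, 0.1581]
ft_force: [-0.6, 0.4, 0.4]
red [([447.06, 244.21], 33, [443, 242, 9, 6]), ([436.98, 251.35], 55, [431, 248, 12, 8])]
t 19.95 at [ 0.5996 -0.1788  0.158 ] F [ 0.51  0.75 -0.25] w 0.0401 yang 1.4929 z [-0. -0. -1.] SHIFT [0.0001 0.0811 0.003 ] turn None
```

```bash
python3 -m inch '[[[0,0,0,0,-0.003,0,0.04],[0,0,0,0,-0.006,0,0.04],[0,0,0,0,-0.008,0,0.04],[0,0,0,0,-0.01,0,0.04],[0,0,0,0,-0.012,0,0.04]]]' | grep -E 'eef_pos|ft'
python3 -m inch '[[[0,0,0,0,-0.001,0,0.04],[0,0,0,0,-0.002,0,0.04],[0,0,0,0,0.002,0,0.04],[0,0,0,0,0.006,0,0.04],[0,0,0,0,0.008,0,0.04]]]' | grep -E 'eef_pos|ft'
python3 -m inch '[[[0,0,0,0,0,0,0.04],[0,0,0,0,0,0,0.04],[0,0,0,0,0,0,0.04],[0,0,0,0,0,0,0.04],[0,0,0,0,0,0,0.04]]]' >/dev/null
python3 -c "from h import *;look('l11');look('l11b');to(.6058,-.098,.155)"
```

```text
eef_pos: [0.5986, -0.1909, 0.158]
ft_force: [0.3, -0.4, -0.5]
eef_pos: [0.5995, -0.1817, 0.1579]
ft_force: [-0.7, 0.8, 0.0]
red [([447.0, 244.06], 33, [443, 242, 9, 5]), ([437.09, 251.37], 54, [432, 248, 11, 8])]
red [([447.0, 244.06], 33, [443, 242, 9, 5]), ([436.98, 251.35], 55, [431, 248, 12, 8])]
t 21.55 at [ 0.5993 -0.1828  0.158 ] F [0.38 0.21 0.15] w 0.0399 yang 1.4928 z [-0. -0. -1.] SHIFT [0.0001 0.0851 0.003 ] turn None
```

```bash
python3 -m inch '[[[0,0,0,0,-0.004,0,0.04],[0,0,0,0,-0.008,0,0.04],[0,0,0,0,-0.01,0,0.04],[0,0,0,0,-0.0115,0,0.04],[0,0,0,0,-0.013,0,0.04]]]' | grep -E 'eef_pos|ft'
python3 -m inch '[[[0,0,0,0,-0.001,0,0.04],[0,0,0,0,-0.001,0,0.04],[0,0,0,0,0.002,0,0.04],[0,0,0,0,0.006,0,0.04],[0,0,0,0,0.009,0,0.04]]]' | grep -E 'eef_pos|ft'
python3 -m inch '[[[0,0,0,0,0,0,0.04],[0,0,0,0,0,0,0.04],[0,0,0,0,0,0,0.04],[0,0,0,0,0,0,0.04],[0,0,0,0,0,0,0.04]]]' >/dev/null
python3 -c "from h import *;look('l12');look('l12b');to(.6058,-.098,.155)"
```

```text
eef_pos: [0.5982, -0.1949, 0.1577]
ft_force: [-0.3, 1.9, -1.7]
eef_pos: [0.5991, -0.1866, 0.1582]
ft_force: [-0.1, -0.5, -0.3]
red [([446.6, 245.94], 35, [442, 244, 10, 6]), ([437.09, 251.37], 54, [432, 248, 11, 8])]
red [([446.71, 246.0], 34, [442, 244, 10, 6]), ([437.09, 251.37], 54, [432, 248, 11, 8])]
t 23.15 at [ 0.5989 -0.1868  0.158 ] F [-0.04  0.4   0.92] w 0.0396 yang 1.4928 z [-0. -0. -1.] SHIFT [0.0001 0.0891 0.003 ] turn None
```

```bash
python3 -m inch '[[[0,0,0,0,-0.004,0,0.04],[0,0,0,0,-0.008,0,0.04],[0,0,0,0,-0.01,0,0.04],[0,0,0,0,-0.0115,0,0.04],[0,0,0,0,-0.013,0,0.04]]]' | grep -E 'eef_pos|ft'
python3 -m inch '[[[0,0,0,0,0,0,0.04],[0,0,0,0,0.001,0,0.04],[0,0,0,0,0.004,0,0.04],[0,0,0,0,0.007,0,0.04],[0,0,0,0,0.01,0,0.04]]]' | grep -E 'eef_pos|ft'
python3 -m inch '[[[0,0,0,0,0,0,0.04],[0,0,0,0,0,0,0.04],[0,0,0,0,0,0,0.04],[0,0,0,0,0,0,0.04],[0,0,0,0,0,0,0.04]]]' >/dev/null
python3 -c "from h import *;look('l13');look('l13b');to(.6058,-.098,.155)"
```

```text
eef_pos: [0.5979, -0.1989, 0.1577]
ft_force: [0.2, 3.3, -1.4]
eef_pos: [0.5988, -0.1895, 0.1581]
ft_force: [0.0, 0.5, 0.2]
red [([446.39, 247.64], 36, [442, 245, 10, 6]), ([436.98, 251.35], 55, [431, 248, 12, 8])]
red [([446.35, 247.7], 37, [442, 245, 10, 6]), ([437.09, 251.37], 54, [432, 248, 11, 8])]
t 24.75 at [ 0.5987 -0.1898  0.158 ] F [ 0.13 -0.78  0.06] w 0.0399 yang 1.4928 z [-0. -0. -1.] SHIFT [0.0001 0.092  0.003 ] turn None
```

```bash
python3 - <<'E'
from h import *
class A: pass
im=cv2.imread("pics/side0.png")[:,:,::-1].copy()
arm0=arm.grab_frame
arm.__dict__  if hasattr(arm,'__dict__') else 0
def red(s):
    h=cv2.cvtColor(np.ascontiguousarray(s[225:275,425:462]),cv2.COLOR_RGB2HSV);m=cv2.inRange(h,(0,110,50),(8,255,255))+cv2.inRange(h,(172,110,50),(179,255,255))
    n,l,st,c=cv2.connectedComponentsWithStats(m)
    return [((c[i]+[425,225]).round(2).tolist(),int(st[i,4]),(st[i,:4]+[425,225,0,0]).tolist()) for i in range(1,n) if st[i,4]>4]
print(red(im))
# model with row offset: stops -> level
pv=np.array([.611,-.032,.115]);y=np.array([.078,.997,0])
from scipy.optimize import brentq
f=lambda th:proj("side",pv-.222*np.cos(th)*y-[0,0,.222*np.sin(th)])[1]
for r in(235.6,235.8,246,247.67,249.3):print(r,brentq(lambda th:f(th)-r,-.3,.3))
# index at level: row of index's own z=.115 vs pointer, same image
ci=plane("side",437.05,251.36,.115);print("index at",ci, "along",(ci-pv)@y)
for r in((446.37,247.67),(446.2,249.3)):print("ptr at z .115",(plane("side",*r,.115)-pv)@y)
E
```

```text
[([436.62, 251.18], 56, [431, 248, 12, 8]), ([443.6, 261.2], 45, [439, 258, 10, 7])]
235.6 -0.14063635061944152
235.8 -0.13869052790327294
246 -0.035381864708207214
247.67 -0.01756465483510954
249.3 0.00012231769572142813
index at [ 0.57354849 -0.25169475  0.115     ] along -0.22195688018954077
ptr at z .115 -0.21757849971501955
ptr at z .115 -0.22205230196958214
```

The two stops (rows 235.7 and 261.2) agree with the model, so level is row 249.25. That leaves about 1.7 mm of counterpoise travel.

```bash
python3 -m inch '[[[0,0,0,0,-0.004,0,0.04],[0,0,0,0,-0.008,0,0.04],[0,0,0,0,-0.01,0,0.04],[0,0,0,0,-0.0113,0,0.04],[0,0,0,0,-0.0123,0,0.04]]]' | grep -E 'eef_pos|ft'
python3 -m inch '[[[0,0,0,0,0,0,0.04],[0,0,0,0,0.001,0,0.04],[0,0,0,0,0.004,0,0.04],[0,0,0,0,0.007,0,0.04],[0,0,0,0,0.01,0,0.04]]]' | grep -E 'eef_pos|ft'
python3 -m inch '[[[0,0,0,0,0,0,0.04],[0,0,0,0,0,0,0.04],[0,0,0,0,0,0,0.04],[0,0,0,0,0,0,0.04],[0,0,0,0,0,0,0.04]]]' >/dev/null
python3 -c "from h import *;look('l14');look('l14b');look('l14c');to(.6058,-.098,.155)"
```

```text
eef_pos: [0.5977, -0.2014, 0.1577]
ft_force: [0.2, 2.2, -1.4]
eef_pos: [0.5986, -0.1918, 0.1581]
ft_force: [0.7, 0.3, 0.1]
red [([440.9, 250.29], 96, [432, 246, 20, 10])]
red [([440.89, 250.3], 96, [432, 246, 19, 10])]
red [([440.89, 250.3], 96, [432, 246, 19, 10])]
t 26.4 at [ 0.5985 -0.1921  0.158 ] F [ 0.28  0.31 -0.1 ] w 0.0399 yang 1.4928 z [-1.e-04  0.e+00 -1.e+00] SHIFT [0.0001 0.0943 0.003 ] turn None
```

```bash
cat >> h.py <<'E'
def prow(s):
    "pointer row: redness-weighted centroid in columns 443..452 (clear of the index)"
    w=s[228:270,443:453].astype(float);r=np.clip(w[:,:,0]-1.6*np.maximum(w[:,:,1],w[:,:,2]),0,None)
    r[r<8]=0;return (r.sum(1)@np.arange(228,270))/r.sum(), r.sum()
E
python3 - <<'E'
from h import *
for n in("l4","l9","l11","l12","l13","l14","l14b","l14c","side0"):print(n,np.round(prow(cv2.imread(f"pics/{n}.png")[:,:,::-1]),2))
t=cv2.imread("pics/l14.png")[240:258,430:455,::-1];print(t[:,:,0]-0+0);print(t[:,:,1])
E
```

```text
l4 [ 235.55 1364.6 ]
l9 [236.37 372.4 ]
l11 [244.41 520.4 ]
l12 [246.3 525. ]
l13 [247.9 603.4]
l14 [249.2 620.8]
l14b [249.24 615.8 ]
l14c [249.21 612.8 ]
side0 [ 261.41 1087.8 ]
[[105 106  94  84  81  83  82  85  89  96  97  95  97 116 150 177 185 185
  185 185 184 185 184 185 185]
 [105 106 101  95  86  83  82  84  82  87  97 100  95  97 115 150 176 184
  186 184 185 184 185 185 185]
 [103 106 103 101  92  87  83  82  84  83  90  97  97  96  98 114 149 177
  186 185 185 185 186 185 185]
 [105 105 106 103 101  94  86  83  81  86  83  88  97 105 108 106 127 168
  185 186 186 187 185 186 184]
 [104 106 104 103 105 102  94  86  82  84  83  86 100 112 118 114 119 142
  165 168 180 184 185 187 185]
 [106 107 104 106 104 104 103  93  85  82  84  84 101 113 114 108 102 102
  112 117 136 147 153 165 179]
 [106 105 106  99  90  90  85  78  77  84  83  89  99 104 100  95  90  85
   77  69  74  79  94 112 134]
 [104  88  83  77  69  63  63  70  87  99  97  92  98  94  88  88  87  86
   84  75  67  63  60  65  67]
 [122  73  64  76  74  73  94 114 126 133 131 106  94  90  87  87  89  87
   88 
[... 2161 characters left out ...]
61  55  52  52  59  73  69  51  45  51
   53  59  59  62  71  79  81]
 [ 75  65  50  48  50  55  57  60  58  54  50  48  52  81  99  85  75  94
  107 108 102  86  78  81  79]
 [ 63  68  59  49  48  47  51  50  48  50  54  67  83 106 129 123 119 129
  136 137 131 106  84  79  80]
 [ 57  63  61  50  44  47  47  47  48  59  76 103 122 133 138 135 135 136
  129 122 113  97  83  77  80]
 [ 53  59  59  51  46  45  47  50  56  71  83 106 128 135 132 124 118 109
  101  92  84  81  79  79  80]
 [ 57  55  57  46  47  48  51  52  58  72  78  85 105 113 107  98  86  82
   78  79  80  80  78  79  80]
 [ 57  55  55  49  48  48  52  53  63  72  75  78  81  82  80  77  77  78
   80  79  78  78  80  80  77]]
```

The pointer reads about 249.0 against 249.25 for level, which is within about 0.004 rad. I retreat straight up, let the beam settle and check it untouched.

```bash
python3 -m inch '[[[0,0,0,0,0,-0.01,0.04],[0,0,0,0,0,-0.025,0.04],[0,0,0,0,0,-0.04,0.04],[0,0,0,0,0,-0.06,0.04],[0,0,0,0,0,-0.08,0.04]]]' | grep -E 'eef_pos|ft'
python3 -m inch '[[[0,0,0,0.02,0,-0.02,0.04],[0,0,0,0.05,0,-0.04,0.04],[0,0,0,0.08,0,-0.05,0.04],[0,0,0,0.1,0,-0.05,0.04],[0,0,0,0.1,0,-0.05,0.04]]]' | grep -E 'eef_pos|ft'
python3 -m inch '[[[0,0,0,0,0,0,0.04],[0,0,0,0,0,0,0.04],[0,0,0,0,0,0,0.04],[0,0,0,0,0,0,0.04],[0,0,0,0,0,0,0.04]]]' >/dev/null
python3 - <<'E'
from h import *
s=look('l15');print(prow(s));s2=arm.grab_frame("side");print(prow(s2))
# sub-pixel patch shift of pointer vs l13 (blob row 247.67)
g=lambda n:cv2.cvtColor(cv2.imread(f"pics/{n}.png"),cv2.COLOR_BGR2GRAY).astype(np.float32)
for a,b in(("l11","l13"),("l12","l13"),("l13","l15"),("l14","l15")):
    A=g(a)[238:258,441:456];B=g(b)[238:258,441:456];print(a,b,cv2.phaseCorrelate(A,B,cv2.createHanningWindow(A.shape[::-1],cv2.CV_32F)))
p0=g("side0");p1=g("l15")
for nm,b in(("bowl",(265,170,320,205)),("box",(283,200,330,235)),("tin",(335,288,412,342))):
    print(nm,np.abs(p0-p1)[b[1]:b[3],b[0]:b[2]].mean().round(2),cv2.phaseCorrelate(p0[b[1]:b[3],b[0]:b[2]],p1[b[1]:b[3],b[0]:b[2]])[0])
print("canister pink",blob(s,(350,110,405,190),(165,90,60),(179,255,255)),blob(cv2.imread("pics/l13.png")[:,:,::-1],(350,110,405,190),(165,90,60),(179,255,255)))
E
```

```text
eef_pos: [0.5988, -0.1922, 0.2403]
ft_force: [0.6, -0.9, -0.7]
eef_pos: [0.497, -0.1849, 0.2901]
ft_force: [-0.2, 0.3, -0.1]
red [([440.86, 250.24], 98, [431, 246, 21, 10])]
(np.float64(249.0797154770665), np.float64(815.3999999999999))
(np.float64(249.10178916827854), np.float64(827.1999999999997))
l11 l13 ((-0.7217344305716669, -0.05548533624659591), 0.33475369850794473)
l12 l13 ((0.2801880049934473, 0.4519345584066219), 0.8335006276766459)
l13 l15 ((0.3550548987806259, 0.6161147272147893), 1.0652400890986125)
l14 l15 ((0.39733147940772096, 0.04802498215260265), 0.9889735412597657)
bowl 1.27 (0.01872564478416905, 0.019489741342475497)
box 1.48 (0.033225418024759534, 0.027546711727492124)
tin 2.8 (0.007943436458013764, -0.10858503858657897)
canister pink (array([374.44171779, 167.4601227 ]), np.int32(163), array([365, 162,  20,  11])) (array([375.62637363, 150.93956044]), np.int32(182), array([366, 145,  21,  12]))
```

```bash
python3 -c "
from workcell import arm
print(arm.job_done())"
```

```text
the job is handed in; nothing more can be done
None
```

The canister stands on the pan and the beam floats about 0.003 rad off level, untouched; bowl, tin and box unmoved; job handed in at about 28 s, but I viewed 11 pictures, one over the limit of 10.

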